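# Take the spent odour filter out of the food-waste caddy

## Task

Open the filter bay on top of the food-waste caddy: press the vent cover's release tab inward, swing the cover up about its tongue edge and draw it out of the frame. Lay the cover flat on the drainer board, then lift out the filter cartridge and lay it flat on the drainer board beside the cover, both the same way up as they were in the caddy. Leave the glass jar, the tin and the spice jar near the caddy where they stand.

Things in the scene. Friction and masses are not known exactly. Their poses are not given: they have to be found in the camera images.
- caddy: White food-waste caddy, 200 (x) x 170 (y) x 121 mm high, fixed. Origin: centre of its underside; x runs from the cover's tongue end (nearer the robot) to its tab end. The cover sits flush in the top, in an opening 103 x 79 mm (1.5 mm play). Under it is a bay 82 x 62 mm, floor at z 76 mm; above z 100 mm it is as long as the opening and 66 mm wide between the ledges (z 113) that carry the cover.
- caddy_hinge (a point): Middle of the line along the caddy's y about which the cover swings: x -50, y 0, z 116.5 mm in the caddy's frame. Beside it a fixed lip (z 118.5 to 122.5, edge at x -51.5 mm) overhangs the cover's tongues by 6.5 mm, so that this end cannot be lifted straight up. A like catch (edge at x +51.5 mm, within 22 mm in y) overhangs the tab's hook at the other end.
- cover: Loose grey slotted vent cover, plate 99 x 76 x 8 mm, 0.13 kg. Origin: centre of its flat underside (113 mm above the worktop when closed), axes as the caddy's when closed. Two tongues at the -x end reach x -58 mm. On top stand a fixed finger rib (x 14 to 20 mm) and facing it the release tab (x 42 to 50 mm), both 30 mm wide (y) and up to z 26 mm, 18 mm above the plate.
- cover_grip (a point): Midway between rib and pressed-in tab, where to centre the pinch: x 28, y 0, z 17 mm in the cover's frame, 9 mm above the plate. Fingers that close along the cover's x on the outer faces of rib and tab (36 mm over both, 28 mm when pressed) push the tab in; keep it pinched while the tab end swings up. The tips clear plate and catch from 3 mm above the plate.
- cover_hinge (a point): Point on the cover that lies at caddy_hinge when closed: x -50, y 0, z 3.5 mm in the cover's frame. Once the tab end has swung up by 0.4 to 0.5 rad, draw the cover about 15 mm along its own +x (away from the hinge) to free the tongues, then lift.
- cover_tab (a joint): Sprung release tab: 0 m = out (latched), 0.008 m = fully pressed in, towards the cover's middle. Its hook, which reaches x 56 mm at the level of the cover's underside, is clear of the catch from 0.006 m. The spring needs 3 N at first, 7 N fully in; it comes out again when released.
- cartridge: Loose black filter cartridge in the bay under the cover, block 74 (x) x 54 (y) x 22 mm, 0.09 kg, with an upright pull rib 10 mm thick (x), 36 mm long (y) that stands 14 mm above the block (top at 36 mm). Origin: centre of its underside; axes as the caddy's. About 4 mm play all round in the bay.
- cartridge_pull (a point): Point in the middle of the cartridge's pull rib, 30 mm above its underside.
- drainer: Flat grey ribbed drainer board on short feet, 150 (x) x 280 (y) mm, top face 14 mm above the worktop, fixed, near the front edge between caddy and sink bowl, right of the caddy. Origin: its centre, at worktop level (under the feet).
- jar: Bystander: closed glass jar, 62 mm across, 99 mm high, near the front edge in front of the caddy. Origin: centre of its underside.
- tall_tin: Bystander: closed food tin, 57 mm across, 72 mm high, beyond the caddy. Origin: centre of its underside.
- spice_jar: Bystander: slim spice jar with a dark cap, 41 mm across, 105 mm high, beyond and right of the caddy. Origin: centre of its underside.
Not all that is in view belongs to the job. What is meant by the cover is not orange, and is the larger of those in its own colour.

How it is judged:
By the outcome, as a careful person would: the job done as asked, in the order asked, and still so for the second after the job is handed in, with the robot touching nothing.
It also fails if it takes over 58 s, if anything falls off the work surface, if the arm or the gripper's body presses on something with over 40 N, if the wrist force passes 120 N, or if a joint passes its speed limit or range.

## Robot

A 6-joint arm with a two-finger parallel gripper is mounted at the origin on a cart in front of the work surface, level with it; the furniture and walls round the work are solid. World frame = base frame: x ahead of the robot, y to its left, z up, the work surface at z = 0. Lengths are in m, angles in rad, forces in N, time in s.
With the tool pointing down it reaches from about 0.4 to 0.825 m from the base axis. Payload 7 kg.
Tool frame: the origin (TCP) lies midway between the tips of the shut fingers; the grasp point (between the pads) lies 19 mm behind it; z points along the fingers, y is the line along which they close (so a half turn about z gives the same grasp; the last joint's range is limited). The gripper opens to 88 mm and grips with 3 to 60 N. Pads are 19 mm wide; open, the fingers measure 130 mm over their backs; the gripper's body (78 mm by 193 mm) begins 47 mm behind the grasp point.
Start: joints at [-1.043, 0.359, 0.012, 0, -1.224, -0.288], TCP at [0.16, -0.656, 0.227] pointing down, gripper open.
Joint ranges: [-3.07, 3.07], [-1.43, 2.12], [-1.02, 1.25], [-3.03, 1.67], [-3.05, -0], [-3.03, 3.03]. Speed limits (rad/s): [2.39, 2.39, 3.01, 3.14, 3.14, 3.14].

## Interface

Orientations are given as [roll, pitch, yaw] about the fixed x, y, z axes, in that order (R = Rz(yaw) Ry(pitch) Rx(roll)).
In Python, from rig import arm gives the robot as it stands.
- The arm moves only by the shell command python3 -m jog 'ROWS' [FORCE]. ROWS is JSON, a list of rows, each an object with "linear": the shift along the tool's x, y, z in units of 30 mm (1.0 is 30 mm), a list of three; "turn": the turn, a rotation vector about the tool's x, y, z in units of 8 degrees (1.0 is 8 degrees), a list of three; "fingers": the finger opening in mm, from 0 to 87.6. In form: [{"linear": [dx, dy, dz], "turn": [wx, wy, wz], "fingers": fingers}, ...]. A call has 1 to 20 rows; each row shifts and turns the commanded pose from where the row before left it, along the tool's axes as they then stand; what a row does not reach is not made up. A row lasts 1/10 s, in which the tool goes at most 50 mm and 8.59 degrees, less where a joint would pass 70% of its speed; a pose out of reach is approached as far as the arm can. A call is refused whole if a number of a shift passes 1 or a number of a turn 1, either way. A call with a gripper value outside its range is refused whole. The fingers move at their own pace and stop on an object; FORCE is the grip in N (left out, the last holds). Time passes only in rows, so rows that do not move let the fingers close. It gives the time, the measured TCP pose, the force, the opening and the grip force at its end, in the units of the state.
- arm.get_obs(): the state, without advancing time (a new reading comes with each control period).
- arm.snapshot(name): name is "side" or "top"; returns (picture, depth): 480x640x3 uint8, red, green, blue; 480x640 float32, m along the optical axis (not along the pixel's ray), 0 where there is no reading.
- arm.camera_info(name): a dict with "camera_matrix" (3x3 intrinsics, pixels), "k1" (the pictures are not rectified: a ray, as slopes to the right and down, at radius r is drawn at 1 + k1 r^2 times it, then the intrinsics apply), "extrinsics" (4x4, takes a point from world to camera coordinates). Camera axes: x right, y up, looking along -z (the intrinsics and any distortion apply to the point x, -y, -z); pixel columns grow to the right and rows downward; lengths in m; the calibration is good to about 2 mm. A picture is of the moment at which its call begins. camera_info takes no time and is no camera call.
- arm.hand_in(): hands the job in; it is judged then, once.
The state is a dict: "t": time; "qpos": joint angles; "joint_velocities": joint speeds; "tau": joint torques, N m; "position": TCP position; "ee_rot": TCP orientation; "force": force on the tool from outside, world axes, zero at the start; "ft_torque": the same for the moment, N m; "opening": finger opening in m; "grip_force": force on a finger pad.
Only numpy, scipy, OpenCV 4.12 (cv2) and the standard library are available. Lean on these libraries where they do the work, as an engineer would, in place of code of your own. Each camera call takes 0.05 s, during which the arm holds its last target. There are 200 camera calls.

## Working session

There is one attempt and no reset: what is moved stays moved. The work goes in short steps, Python scripts to look and compute and a shell command to move; the robot and the scene stay as the last step left them, time stands still between calls to the robot, and variables do not carry over. Pictures are saved under pics/ and viewed, at most 10 in all, crops included, and the job is handed in when it is done.

```bash
ls; mkdir -p pics; python3 - <<'E'
from rig import arm
import cv2,numpy as np
for n in("side","top"):
    p,d=arm.snapshot(n); cv2.imwrite(f"pics/{n}0.png",p[...,::-1]); np.savez(f"{n}0.npz",p=p,d=d)
    c=arm.camera_info(n);print(n,c)
print(arm.get_obs())
E
```

```text
pics
side {'camera_matrix': array([[595.18798739,   0.        , 326.62545895],
       [  0.        , 595.18798739, 236.7098617 ],
       [  0.        ,   0.        ,   1.        ]]), 'k1': -0.023714255231466884, 'extrinsics': array([[ 0.60502758,  0.79619541, -0.00380782, -0.3416641 ],
       [-0.46602282,  0.35799955,  0.80911004,  0.18109757],
       [ 0.6455729 , -0.48775935,  0.58764483, -1.79610675],
       [ 0.        ,  0.        ,  0.        ,  1.        ]])}
top {'camera_matrix': array([[437.40120675,   0.        , 321.46313135],
       [  0.        , 437.40120675, 241.8620447 ],
       [  0.        ,   0.        ,   1.        ]]), 'k1': -0.001722584807255804, 'extrinsics': array([[-0.02214572, -0.99928818, -0.03053998,  0.05277974],
       [ 0.99563415, -0.02481477,  0.08998259, -0.56029588],
       [-0.09067639, -0.02841392,  0.99547498, -0.92823292],
       [ 0.        ,  0.        ,  0.        ,  1.        ]])}
{'t': 0.1, 'qpos': array([-1.04290685e+00,  3.59278510e-01,  1.12086192e-02, -2.63547392e-04,
       -1.22411927e+00, -2.88120868e-01]), 'joint_velocities': array([-0.00120346,  0.00076093, -0.00019149,  0.00097156,  0.00102427,
       -0.00075513]), 'tau': array([-2.74757695e-03, -5.84161520e+01,  2.93754190e+01,  7.01547280e+00,
        1.02704132e-02, -4.58959062e-05]), 'position': array([ 0.16017929, -0.65529748,  0.22577357]), 'ee_rot': array([ 3.14018682e+00, -1.58247558e-04, -2.90191365e+00]), 'force': array([-0.58734537, -0.11059029,  0.58119971]), 'ft_torque': array([-0.02413712,  0.014913  , -0.01655381]), 'grip_force': 0.0, 'opening': 0.08769477968375756}
```

View pics/top0.png

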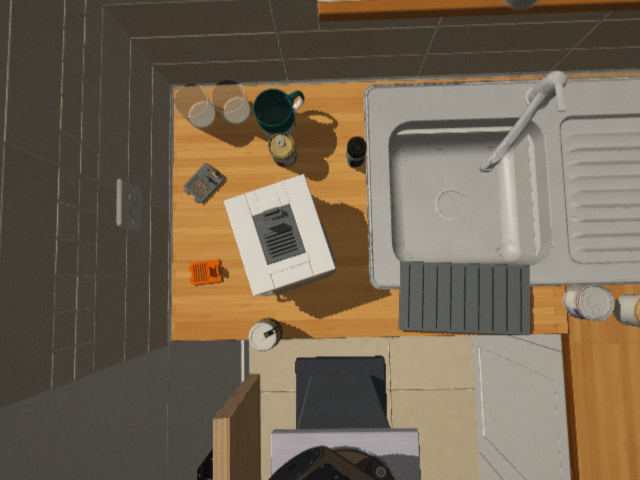

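View pics/side0.png

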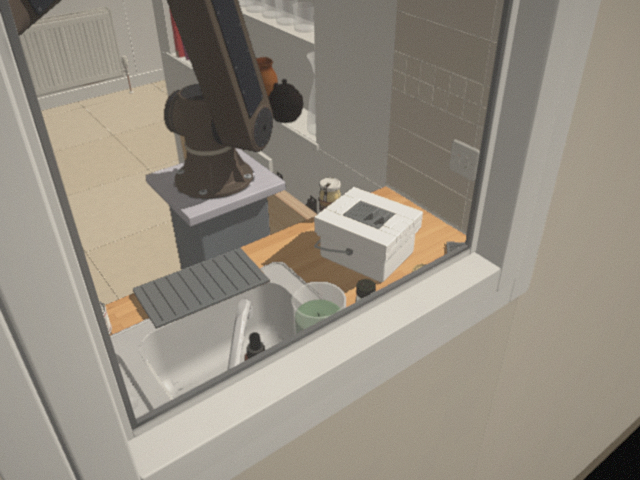

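The top view shows the candidates for the cover: grey slotted in the caddy (278,232), small grey slotted (205,183) and orange (206,272). I choose the one in the caddy, since it is grey and the larger of the two. The side view shows the caddy at (368,230) and the drainer at (200,285).

```bash
cat > h.py <<'E'
import numpy as np,cv2
from rig import arm
from scipy.spatial.transform import Rotation as R
def und(n,uv):
    c=arm.camera_info(n);K=c["camera_matrix"]
    return cv2.undistortPoints(np.array(uv,float).reshape(-1,1,2),K,np.array([c["k1"],0,0,0,0.]))[:,0],c["extrinsics"]
def onplane(n,uv,z):
    s,E=und(n,uv); Rt=E[:3,:3]; o=-Rt.T@E[:3,3]
    d=np.c_[s[:,0],-s[:,1],-np.ones(len(s))]@Rt
    return o+d*((z-o[2])/d[:,2])[:,None]
def cloud(n,d):
    v,u=np.mgrid[:480,:640]; s,E=und(n,np.c_[u.ravel(),v.ravel()]); D=d.ravel()[:,None]
    return ((np.c_[s[:,0],-s[:,1],-np.ones(len(s))]*D-E[:3,3])@E[:3,:3]).reshape(480,640,3)
def proj(n,P):
    c=arm.camera_info(n);E=c["extrinsics"];q=np.atleast_2d(P)@E[:3,:3].T+E[:3,3]
    s=np.c_[q[:,0],-q[:,1]]/-q[:,2:];s*=1+c["k1"]*(s**2).sum(1)[:,None]
    return s@c["camera_matrix"][:2,:2].T+c["camera_matrix"][:2,2]
E
python3 - <<'E'
from h import *
def rect(m,lo=0):
    cs,_=cv2.findContours(m.astype(np.uint8),cv2.RETR_EXTERNAL,cv2.CHAIN_APPROX_NONE);return max(cs,key=cv2.contourArea)
T=np.load("top0.npz");P=cloud("top",T["d"]);p=T["p"].astype(int)
print("wt z",P[320,350],P[300,200])
top=(P[...,2]>.108)&(P[...,2]<.135);top[:170]=0;top[300:]=0;top[:,:215]=0;top[:,345:]=0
top=cv2.morphologyEx(top.astype(np.uint8),cv2.MORPH_OPEN,np.ones((5,5)))
c=rect(top);W=onplane("top",c,.121)[:,:2];r=cv2.minAreaRect((W*1000).astype(np.float32));print("caddy mm",r)
m=top.astype(bool)&(p.max(2)<140);c=rect(m);W=onplane("top",c,.121)[:,:2];r=cv2.minAreaRect((W*1000).astype(np.float32));print("cover",r)
dr=np.zeros((480,640),bool);dr[255:340,395:540]=(p.max(2)<125)[255:340,395:540]
dr=cv2.morphologyEx(dr.astype(np.uint8),cv2.MORPH_CLOSE,np.ones((5,5)));c=rect(dr);print("drainer",cv2.minAreaRect((onplane("top",c,.014)[:,:2]*1000).astype(np.float32)))
for n,uv,z in(("jar",(266,330),.099),("tin",(282,142),.072),("spice",(356,145),.105)):print(n,onplane("top",[uv],z),P[uv[1],uv[0]])
x=cv2.resize(T["p"][165:305,215:345],None,fx=4.2,fy=4.2,interpolation=2);cv2.imwrite("pics/crop1.png",x[...,::-1])
S=np.load("side0.npz");x=cv2.resize(S["p"][170:290,300:440],None,fx=5,fy=5,interpolation=2);cv2.imwrite("pics/crop2.png",x[...,::-1])
E
```

```text
wt z [ 3.89469845e-01 -1.86982563e-02 -1.92852019e-04] [4.40145053e-01 3.14525118e-01 3.37633264e-04]
caddy mm ((571.0071411132812, 120.97013092041016), (199.61788940429688, 169.49429321289062), 17.073753356933594)
cover ((570.7291870117188, 122.00064849853516), (102.0257568359375, 79.13883209228516), 17.318500518798828)
drainer ((434.41168212890625, -269.21051025390625), (311.8464050292969, 165.71029663085938), 85.23368835449219)
jar [[0.38177111 0.15156074 0.099     ]] [0.38199399 0.15122768 0.1011001 ]
tin [[0.77243852 0.11746771 0.072     ]] [0.77423272 0.11810079 0.06654931]
spice [[ 0.75045786 -0.03740824  0.105     ]] [ 0.75018396 -0.03735867  0.10586566]
```

View pics/crop1.png

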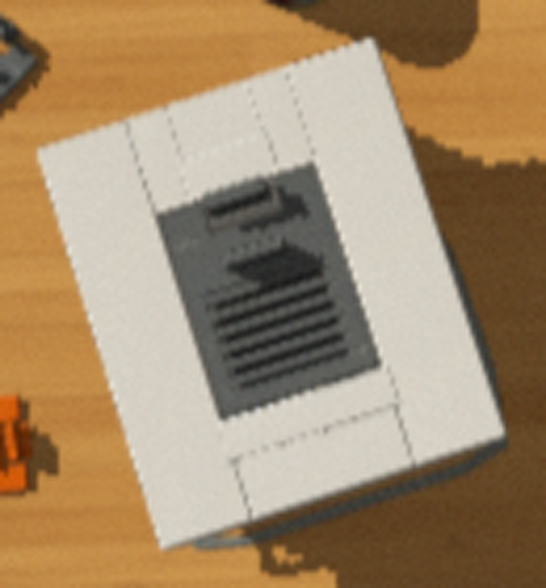

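View pics/crop2.png

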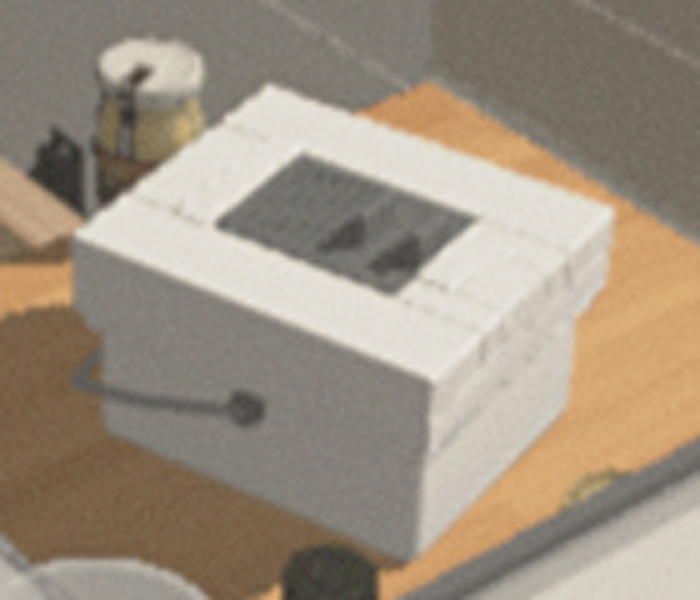

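The crops confirm it. Release tab at crop1 (240,205), rib at (275,258), tongue end lower right of (220,415)-(378,365). This is the grey cover in the caddy, with its tab away from the robot. Moving now.

```bash
cat >> h.py <<'E'
PSI=.299; C=np.array([.571,.1215,0])
def cad(p): return C+R.from_euler('z',PSI).apply(np.array(p)/1000)
def need(pos,rpy=None):
    o=arm.get_obs(); Q=R.from_euler('xyz',o["ee_rot"])
    print("t %.1f"%o["t"],"pos",o["position"].round(4),"rpy",o["ee_rot"].round(3),"open",round(o["opening"],4))
    print("shift units",(Q.inv().apply(np.array(pos)-o["position"])/.03).round(2))
    if rpy is not None: print("turn units",(np.degrees((Q.inv()*R.from_euler('xyz',rpy)).as_rotvec())/8).round(2))
DOWN=[np.pi,0,PSI-np.pi/2]
E
python3 -m jog '[{"linear":[-0.5,0.5,-0.1],"turn":[0,0,0],"fingers":60},{"linear":[-0.9,0.97,-0.1],"turn":[0,0,0],"fingers":60},{"linear":[-0.9,0.97,0],"turn":[0,0,0],"fingers":60},{"linear":[-0.9,0.97,0],"turn":[0,0,0],"fingers":60},{"linear":[-0.9,0.97,0],"turn":[0,0,0],"fingers":60},{"linear":[-0.9,0.97,0],"turn":[0,0,0],"fingers":60},{"linear":[-0.9,0.97,0],"turn":[0,0,0],"fingers":60},{"linear":[-0.9,0.97,0],"turn":[0,0,0],"fingers":60},{"linear":[-0.9,0.97,0],"turn":[0,0,0],"fingers":60},{"linear":[-0.9,0.97,0],"turn":[0,0,0],"fingers":60},{"linear":[-0.9,0.97,0],"turn":[0,0,0],"fingers":60},{"linear":[-0.9,0.97,0],"turn":[0,0,0],"fingers":60},{"linear":[-0.9,0.97,0],"turn":[0,0,0],"fingers":60},{"linear":[-0.9,0.97,0],"turn":[0,0,0],"fingers":60},{"linear":[-0.9,0.97,0],"turn":[0,0,0],"fingers":60},{"linear":[-0.9,0.97,0],"turn":[0,0,0],"fingers":60},{"linear":[-0.9,0.97,0],"turn":[0,0,0],"fingers":60},{"linear":[-0.9,0.97,0],"turn":[0,0,0],"fingers":60},{"linear":[-0.9,0.97,0],"turn":[0,0,0],"fingers":60},{"linear":[0,0,0],"turn":[0,0,0],"fingers":60}]' 30
python3 - <<'E'
from h import *
g=cad([28,0,0]); need([g[0],g[1],.18],DOWN)
T=np.load("top0.npz");P=cloud("top",T["d"]);Z=P[...,2]
p=T["p"].astype(int)
m=(abs(Z-.014)<.007)&(p.max(2)<125)&(p.max(2)-p.min(2)<30);m[:250]=0;m[340:]=0;m[:,:390]=0;m[:,545:]=0
m=cv2.morphologyEx(cv2.morphologyEx(m.astype(np.uint8),cv2.MORPH_CLOSE,np.ones((3,3))),cv2.MORPH_OPEN,np.ones((7,7)))
c=max(cv2.findContours(m,0,1)[0],key=cv2.contourArea)
print(cv2.minAreaRect((onplane("top",c,.014)[:,:2]*1000).astype(np.float32)))
print(onplane("top",[(401,262),(530,264),(530,334),(400,330)],.014))
E
```

```text
t: 2.1
position: [0.5208, -0.01, 0.2319]
ee_rot: [3.142, -0.0, -2.899]
force: [0.0, -0.5, -0.9]
opening: 0.0602
grip_force: 0.0
t 2.1 pos [ 0.5208 -0.01    0.2319] rpy [ 3.142 -0.    -2.899] open 0.0602
shift units [-3.61  3.91  1.73]
turn units [  0.    -0.   -11.65]
((434.96905517578125, -265.6412353515625), (278.4333801269531, 149.6844940185547), 86.57177734375)
[[ 0.51390697 -0.13317479  0.014     ]
 [ 0.50301422 -0.41133605  0.014     ]
 [ 0.35357453 -0.40171926  0.014     ]
 [ 0.36727717 -0.12539695  0.014     ]]
```

```bash
python3 -m jog '[{"linear":[-0.9,0.98,0],"turn":[0,0,0],"fingers":60},{"linear":[-0.9,0.98,0],"turn":[0,0,0],"fingers":60},{"linear":[-0.9,0.98,0],"turn":[0,0,0],"fingers":60},{"linear":[-0.9,0.97,0],"turn":[0,0,0],"fingers":60},{"linear":[0,0,0],"turn":[0,0,-1],"fingers":60},{"linear":[0,0,0],"turn":[0,0,-1],"fingers":60},{"linear":[0,0,0],"turn":[0,0,-1],"fingers":60},{"linear":[0,0,0],"turn":[0,0,-1],"fingers":60},{"linear":[0,0,0],"turn":[0,0,-1],"fingers":60},{"linear":[0,0,0],"turn":[0,0,-1],"fingers":60},{"linear":[0,0,0.2],"turn":[0,0,-1],"fingers":60},{"linear":[0,0,0.2],"turn":[0,0,-1],"fingers":60},{"linear":[0,0,0.2],"turn":[0,0,-1],"fingers":60},{"linear":[0,0,0.2],"turn":[0,0,-1],"fingers":60},{"linear":[0,0,0.2],"turn":[0,0,-1],"fingers":60},{"linear":[0,0,0.2],"turn":[0,0,-0.65],"fingers":60},{"linear":[0,0,0],"turn":[0,0,0],"fingers":60}]'
python3 - <<'E'
from h import *
g=cad([28,0,0]); need([g[0],g[1],.126],DOWN)
for n in("side","top"):
    p,d=arm.snapshot(n)
    q=proj(n,cad([28,0,126]))[0].astype(int);print(n,q)
    x=cv2.resize(p[q[1]-60:q[1]+60,q[0]-75:q[0]+75],None,fx=5,fy=5,interpolation=2);cv2.imwrite(f"pics/a_{n}.png",x[...,::-1])
E
```

```text
t: 3.8
position: [0.5952, 0.1257, 0.1954]
ee_rot: [3.139, -0.0, -1.274]
force: [-0.6, -0.1, -0.3]
opening: 0.0599
grip_force: 0.0
t 3.8 pos [0.5952 0.1257 0.1954] rpy [ 3.139 -0.    -1.274] open 0.0599
shift units [-0.1  -0.12  2.31]
turn units [ 0.02 -0.   -0.02]
side [378 215]
top [273 220]
```

View pics/a_side.png

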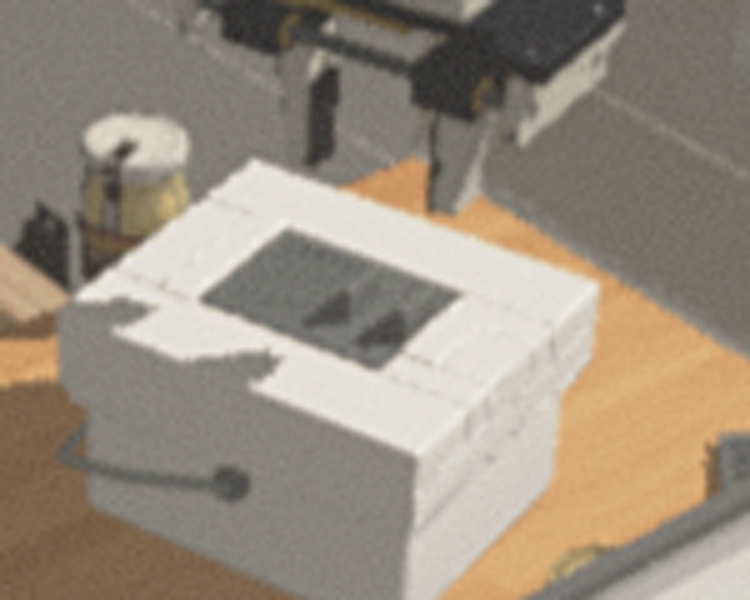

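The side crop shows the fingers over the cover, near finger at (315,120) and far finger at (450,160), in line with rib (335,310) and tab (385,330). Descending.

```bash
python3 -m jog '[{"linear":[-0.1,-0.12,0.5],"turn":[0,0,0],"fingers":60},{"linear":[0,0,0.5],"turn":[0,0,0],"fingers":60},{"linear":[0,0,0.5],"turn":[0,0,0],"fingers":60},{"linear":[0,0,0.45],"turn":[0,0,0],"fingers":60},{"linear":[0,0,0.3],"turn":[0,0,0],"fingers":60},{"linear":[0,0,0],"turn":[0,0,0],"fingers":60},{"linear":[0,0,0],"turn":[0,0,0],"fingers":60}]'
python3 - <<'E'
from h import *
g=cad([28,0,0]); need([g[0],g[1],.126],DOWN);print(arm.get_obs()["force"])
E
```

```text
t: 4.6
position: [0.5989, 0.1303, 0.1292]
ee_rot: [-3.141, -0.0, -1.275]
force: [0.2, 0.0, 0.2]
opening: 0.0602
grip_force: 0.0
t 4.6 pos [0.5989 0.1303 0.1292] rpy [-3.141 -0.    -1.275] open 0.0602
shift units [0.01 0.04 0.11]
turn units [-0.   -0.   -0.02]
[0.21220496 0.01286672 0.18461227]
```

```bash
python3 -m jog '[{"linear":[0,0.03,0.1],"turn":[0,0,0],"fingers":45},{"linear":[0,0,0],"turn":[0,0,0],"fingers":36},{"linear":[0,0,0],"turn":[0,0,0],"fingers":20},{"linear":[0,0,0],"turn":[0,0,0],"fingers":20},{"linear":[0,0,0],"turn":[0,0,0],"fingers":20},{"linear":[0,0,0],"turn":[0,0,0],"fingers":20},{"linear":[0,0,0],"turn":[0,0,0],"fingers":20}]' 35
python3 - <<'E'
from h import *
g=cad([28,0,0]); need([g[0],g[1],.126],DOWN);print(arm.get_obs()["force"])
E
```

```text
t: 5.3
position: [0.5974, 0.1297, 0.1265]
ee_rot: [3.141, -0.0, -1.275]
force: [-2.8, -1.4, 4.8]
opening: 0.0272
grip_force: 35.0
t 5.3 pos [0.5974 0.1297 0.1265] rpy [ 3.141 -0.    -1.275] open 0.0272
shift units [ 0.   -0.01  0.02]
turn units [ 0.   -0.   -0.02]
[-2.82736619 -1.38542815  4.81809241]
```

Opening is 27 mm, so the tab is fully pressed. Swinging up about the hinge, first half.

```bash
python3 -m jog '[{"linear":[0,0.025,-0.18],"turn":[0.5,0,0],"fingers":20},{"linear":[0,0.028,-0.18],"turn":[0.5,0,0],"fingers":20},{"linear":[0,0.028,-0.18],"turn":[0.5,0,0],"fingers":20},{"linear":[0,0,0],"turn":[0,0,0],"fingers":20}]'

```

```text
t: 5.7
position: [0.5925, 0.1282, 0.1423]
ee_rot: [-2.931, 0.001, -1.275]
force: [0.4, 0.5, -1.0]
opening: 0.0271
grip_force: 35.0
```

```bash
python3 -m jog '[{"linear":[0,0.028,-0.18],"turn":[0.5,0,0],"fingers":20},{"linear":[0,0.028,-0.18],"turn":[0.5,0,0],"fingers":20},{"linear":[0,0.028,-0.18],"turn":[0.5,0,0],"fingers":20},{"linear":[0,0.02,-0.12],"turn":[0.3,0,0],"fingers":20},{"linear":[0,0,0],"turn":[0,0,0],"fingers":20},{"linear":[0,0,0],"turn":[0,0,0],"fingers":20}]'
python3 - <<'E'
from h import *
p,d=arm.snapshot("side")
x=cv2.resize(p[140:290,290:450],None,fx=4,fy=4,interpolation=2);cv2.imwrite("pics/b.png",x[...,::-1])
E
```

```text
t: 6.3
position: [0.5863, 0.1258, 0.1601]
ee_rot: [-2.682, -0.001, -1.276]
force: [0.4, 0.3, -1.8]
opening: 0.0273
grip_force: 35.0
```

View pics/b.png

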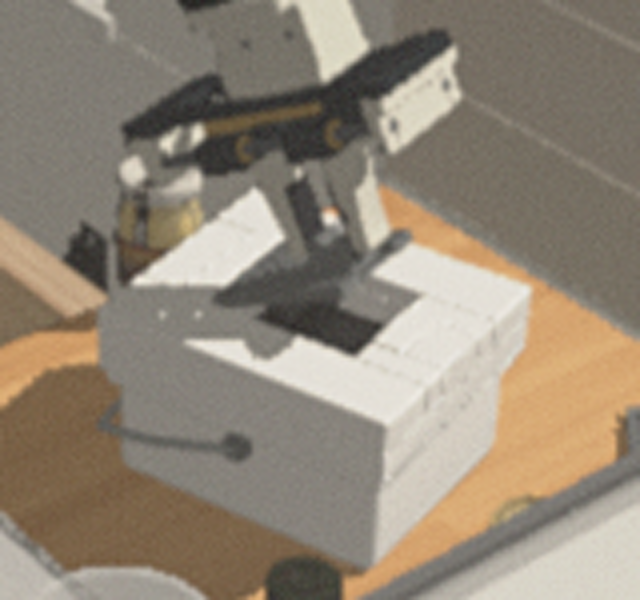

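The cover is tilted with its tab end up (crop, 400,240), tongue end still at the lip (225,295). Drawing it out along its own x, then lifting.

```bash
python3 -m jog '[{"linear":[0,-0.1,0],"turn":[0,0,0],"fingers":20},{"linear":[0,-0.15,0],"turn":[0,0,0],"fingers":20},{"linear":[0,-0.15,0],"turn":[0,0,0],"fingers":20},{"linear":[0,-0.15,0],"turn":[0,0,0],"fingers":20},{"linear":[0,0,0],"turn":[0,0,0],"fingers":20},{"linear":[0,-0.05,-0.1],"turn":[0,0,0],"fingers":20},{"linear":[0,-0.1,-0.2],"turn":[0,0,0],"fingers":20},{"linear":[0,0,0],"turn":[0,0,0],"fingers":20}]'
```

```text
t: 7.15
position: [0.6005, 0.1311, 0.1787]
ee_rot: [-2.679, 0.0, -1.275]
force: [-0.3, -1.2, -1.4]
opening: 0.0273
grip_force: 35.0
```

```bash
python3 -m jog '[{"linear":[0,-0.22,-0.45],"turn":[0,0,0],"fingers":20},{"linear":[0,-0.44,-0.9],"turn":[0,0,0],"fingers":20},{"linear":[0,-0.44,-0.9],"turn":[0,0,0],"fingers":20},{"linear":[0,-0.2,-0.4],"turn":[0,0,0],"fingers":20},{"linear":[0,0,0],"turn":[-0.8,0,0],"fingers":20},{"linear":[0,0,0],"turn":[-0.8,0,0],"fingers":20},{"linear":[0,0,0],"turn":[-0.8,0,0],"fingers":20},{"linear":[0,0,0],"turn":[-0.9,0,0],"fingers":20},{"linear":[0,0,0],"turn":[0,0,0],"fingers":20}]'
cat >>h.py <<'E'
DY=-.06
def dr(p): return np.array([.435,-.266,0])+R.from_euler('z',DY).apply(np.array(p)/1000)
DD=[np.pi,0,DY-np.pi/2]
E
python3 - <<'E'
from h import *
need(dr([28,-65,250]),DD)
E
```

```text
t: 8.05
position: [0.6015, 0.1314, 0.2638]
ee_rot: [3.135, -0.0, -1.276]
force: [0.4, 0.3, -3.5]
opening: 0.0269
grip_force: 35.0
t 8.1 pos [0.6015 0.1314 0.2638] rpy [ 3.135 -0.    -1.276] open 0.0269
shift units [13.41  9.04  0.53]
turn units [ 0.05 -0.01  2.54]
```

```bash
python3 -m jog '[{"linear":[0.4,0.28,0],"turn":[0,0,0],"fingers":20},{"linear":[0.8,0.55,0],"turn":[0,0,0],"fingers":20},{"linear":[0.85,0.57,0],"turn":[0,0,0],"fingers":20},{"linear":[0.85,0.57,0],"turn":[0,0,0],"fingers":20},{"linear":[0.85,0.57,0],"turn":[0,0,0],"fingers":20},{"linear":[0.85,0.57,0],"turn":[0,0,0],"fingers":20},{"linear":[0.85,0.57,0],"turn":[0,0,0],"fingers":20},{"linear":[0.85,0.57,0],"turn":[0,0,0],"fingers":20},{"linear":[0.85,0.57,0],"turn":[0,0,0],"fingers":20},{"linear":[0.85,0.57,0],"turn":[0,0,0],"fingers":20},{"linear":[0.85,0.57,0],"turn":[0,0,0],"fingers":20},{"linear":[0.85,0.57,0],"turn":[0,0,0],"fingers":20},{"linear":[0.85,0.57,0],"turn":[0,0,0],"fingers":20},{"linear":[0.85,0.57,0.2],"turn":[0,0,0],"fingers":20},{"linear":[0.85,0.57,0.2],"turn":[0,0,0],"fingers":20},{"linear":[0.85,0.57,0.3],"turn":[0,0,0],"fingers":20},{"linear":[0.3,0.2,0.3],"turn":[0,0,0.6],"fingers":20},{"linear":[0,0,0.5],"turn":[0,0,0.9],"fingers":20},{"linear":[0,0,0.5],"turn":[0,0,0.9],"fingers":20},{"linear":[0,0,0],"turn":[0,0,0.1],"fingers":20}]'
python3 - <<'E'
from h import *
need(dr([28,-65,29]),DD)
E
```

```text
t: 10.05
position: [0.4558, -0.3323, 0.2045]
ee_rot: [3.14, 0.001, -1.627]
force: [0.2, 0.3, -1.4]
opening: 0.027
grip_force: 35.0
t 10.1 pos [ 0.4558 -0.3323  0.2045] rpy [ 3.140e+00  1.000e-03 -1.627e+00] open 0.027
shift units [ 0.01 -0.11  5.85]
turn units [0.01 0.01 0.02]
```

```bash
python3 -m jog '[{"linear":[0,-0.1,0.4],"turn":[0,0,0],"fingers":20},{"linear":[0,0,0.8],"turn":[0,0,0],"fingers":20},{"linear":[0,0,0.8],"turn":[0,0,0],"fingers":20},{"linear":[0,0,0.8],"turn":[0,0,0],"fingers":20},{"linear":[0,0,0.8],"turn":[0,0,0],"fingers":20},{"linear":[0,0,0.8],"turn":[0,0,0],"fingers":20},{"linear":[0,0,0.6],"turn":[0,0,0],"fingers":20},{"linear":[0,0,0.4],"turn":[0,0,0],"fingers":20},{"linear":[0,0,0.2],"turn":[0,0,0],"fingers":20},{"linear":[0,0,0.1],"turn":[0,0,0],"fingers":20},{"linear":[0,0,0.0],"turn":[0,0,0],"fingers":20},{"linear":[0,0,0],"turn":[0,0,0],"fingers":20}]'
```

```text
t: 11.25
position: [0.4617, -0.3332, 0.0357]
ee_rot: [-3.14, -0.0, -1.624]
force: [0.2, -0.7, -1.4]
opening: 0.0274
grip_force: 35.0
```

```bash
python3 - <<'E'
from h import *
need(dr([28,-65,28]),DD);print(arm.get_obs()["force"])
p,d=arm.snapshot("side")
x=cv2.resize(p[190:340,110:300],None,fx=4,fy=4,interpolation=2);cv2.imwrite("pics/c.png",x[...,::-1])
E
```

```text
t 11.2 pos [ 0.4617 -0.3332  0.0357] rpy [-3.14  -0.    -1.624] open 0.0274
shift units [-0.02  0.09  0.26]
turn units [-0.01 -0.    0.05]
[ 0.22228572 -0.65786035 -1.43279719]
```

View pics/c.png

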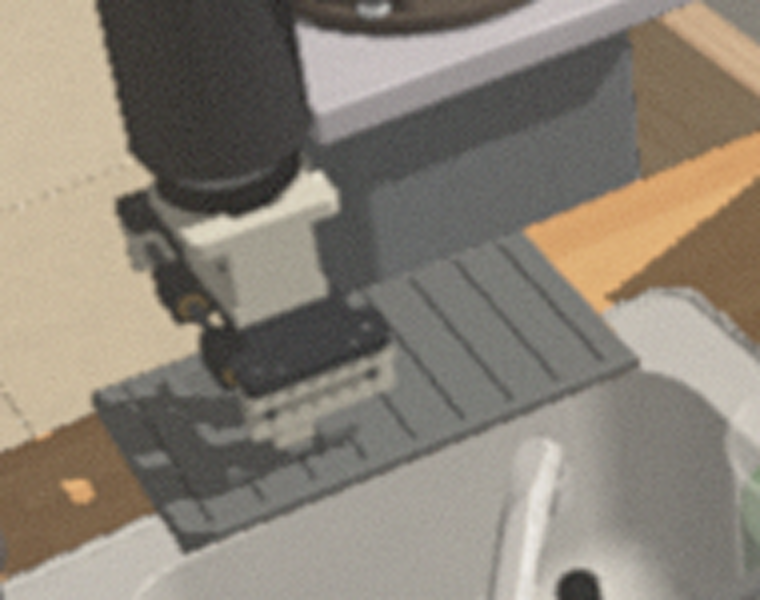

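The gripper with the cover is just above the left part of the drainer, fingers at (295,430). Lowering the last few mm.

```bash
python3 -m jog '[{"linear":[0,0.08,0.1],"turn":[0,0,0],"fingers":20},{"linear":[0,0,0.1],"turn":[0,0,0],"fingers":20},{"linear":[0,0,0.04],"turn":[0,0,0],"fingers":20},{"linear":[0,0,0],"turn":[0,0,0],"fingers":20},{"linear":[0,0,0],"turn":[0,0,0],"fingers":20}]'
```

```text
t: 11.8
position: [0.4584, -0.3328, 0.0277]
ee_rot: [3.141, 0.0, -1.624]
force: [-1.3, 0.8, 3.2]
opening: 0.0271
grip_force: 35.0
```

```bash
python3 -m jog '[{"linear":[0,0,0],"turn":[0,0,0],"fingers":36},{"linear":[0,0,0],"turn":[0,0,0],"fingers":50},{"linear":[0,0,0],"turn":[0,0,0],"fingers":60},{"linear":[0,0,0],"turn":[0,0,0],"fingers":60},{"linear":[0,0,0],"turn":[0,0,0],"fingers":60},{"linear":[0,0,-0.3],"turn":[0,0,0],"fingers":60},{"linear":[0,0,-0.8],"turn":[0,0,0],"fingers":60},{"linear":[0,0,-1],"turn":[0,0,0],"fingers":60},{"linear":[0,0,-1],"turn":[0,0,0],"fingers":60},{"linear":[0,0,-1],"turn":[0,0,0],"fingers":60},{"linear":[0,0,-1],"turn":[0,0,0],"fingers":60},{"linear":[0,0,-1],"turn":[0,0,0],"fingers":60},{"linear":[0,0,0],"turn":[0,0,0],"fingers":60}]'
python3 - <<'E'
from h import *
need(cad([0,0,200]),DOWN)
p,d=arm.snapshot("top")
x=cv2.resize(p[175:345,215:545],None,fx=2.4,fy=2.4,interpolation=2);cv2.imwrite("pics/d.png",x[...,::-1])
P=cloud("top",d)
# bay points in caddy frame
q=R.from_euler('z',-PSI).apply((P.reshape(-1,3)-C)).reshape(480,640,3)*1000
m=(abs(q[...,0])<50)&(abs(q[...,1])<36)&(q[...,2]>104)&(q[...,2]<118);print("rib",m.sum(),q[m].mean(0),q[m].min(0),q[m].max(0))
m=(abs(q[...,0])<47)&(abs(q[...,1])<33)&(q[...,2]>92)&(q[...,2]<104);print("block",m.sum(),q[m].min(0),q[m].max(0),np.median(q[m],0))
E
```

```text
t: 13.1
position: [0.4608, -0.334, 0.2162]
ee_rot: [-3.134, -0.003, -1.624]
force: [0.6, 0.1, 0.1]
opening: 0.0601
grip_force: 0.0
t 13.1 pos [ 0.4608 -0.334   0.2162] rpy [-3.134e+00 -3.000e-03 -1.624e+00] open 0.0601
shift units [-15.36  -2.86   0.51]
turn units [-0.05 -0.03 -2.52]
rib 224 [ -2.67163646   5.99834461 111.79407781] [-39.14560043 -35.9873822  104.04296887] [ 45.91453841  35.95891495 117.3456217 ]
block 1170 [-46.9705026  -32.9215419   92.02264111] [ 46.81469754  32.9880049  103.48026   ] [-3.5040147   2.67100997 98.30897066]
```

View pics/d.png

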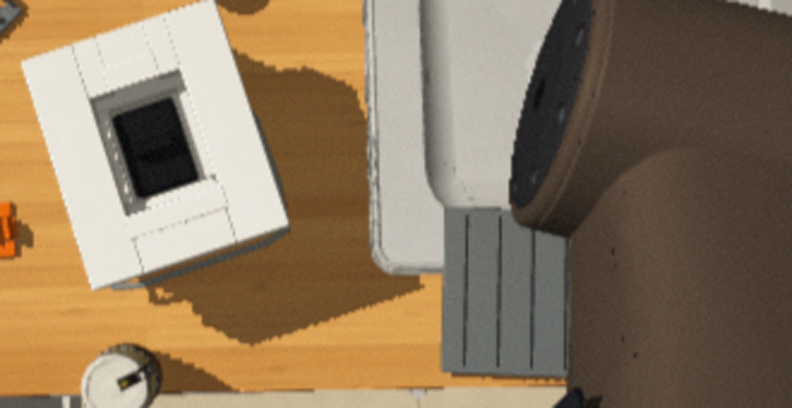

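The picture shows the bay open with the black cartridge in it at (155,147) and the free half of the drainer at (505,290); the arm hides the cover. Measuring the cartridge by its black mask.

```bash
python3 - <<'E'
from h import *
p,d=arm.snapshot("top");m=np.zeros((480,640),np.uint8);m[195:275,240:320]=(p.max(2)<45)[195:275,240:320]
c=max(cv2.findContours(m,0,1)[0],key=cv2.contourArea)
r=cv2.minAreaRect((onplane("top",c,.098)[:,:2]*1000).astype(np.float32));print(r, R.from_euler('z',-PSI).apply(np.r_[np.array(r[0])/1000,0]-C)*1000)
P=cloud("top",d);q=R.from_euler('z',-PSI).apply((P.reshape(-1,3)-C)).reshape(480,640,3)*1000
k=(abs(q[...,0])<25)&(abs(q[...,1])<25)&(q[...,2]>106)&(m>0);print(k.sum(),np.median(q[k],0),np.percentile(q[k],[5,95],axis=0))
E
```

```text
((568.4343872070312, 123.08186340332031), (72.63824462890625, 53.2631721496582), 16.658864974975586) [-1.98581933  2.26741757  0.        ]
94 [ -0.76589183   2.21833727 111.62484285] [[ -5.08174101 -13.58313856 109.10281386]
 [  3.96880504  17.90410867 115.14383736]]
```

```bash
python3 -m jog '[{"linear":[-0.5,-0.1,0],"turn":[0,0,0],"fingers":36},{"linear":[-0.9,-0.17,0],"turn":[0,0,0],"fingers":36},{"linear":[-0.95,-0.18,0],"turn":[0,0,0],"fingers":36},{"linear":[-0.95,-0.18,0],"turn":[0,0,0],"fingers":36},{"linear":[-0.95,-0.18,0],"turn":[0,0,0],"fingers":36},{"linear":[-0.95,-0.18,0],"turn":[0,0,0],"fingers":36},{"linear":[-0.95,-0.18,0],"turn":[0,0,0],"fingers":36},{"linear":[-0.95,-0.18,0],"turn":[0,0,0],"fingers":36},{"linear":[-0.95,-0.18,0],"turn":[0,0,0],"fingers":36},{"linear":[-0.95,-0.18,0],"turn":[0,0,0],"fingers":36},{"linear":[-0.95,-0.18,0],"turn":[0,0,0],"fingers":36},{"linear":[-0.95,-0.18,0],"turn":[0,0,0],"fingers":36},{"linear":[-0.95,-0.18,0],"turn":[0,0,0],"fingers":36},{"linear":[-0.95,-0.18,0],"turn":[0,0,0],"fingers":36},{"linear":[-0.95,-0.18,0],"turn":[0,0,0],"fingers":36},{"linear":[-0.95,-0.18,0],"turn":[0,0,0],"fingers":36},{"linear":[-0.7,-0.15,0],"turn":[0,0,-0.62],"fingers":36},{"linear":[0,0,0],"turn":[0,0,-0.95],"fingers":36},{"linear":[0,0,0],"turn":[0,0,-0.95],"fingers":36},{"linear":[0,0,0],"turn":[0,0,0],"fingers":36}]'
python3 - <<'E'
from h import *
need(cad([-1.3,2.2,102]),DOWN)
E
```

```text
t: 15.2
position: [0.5706, 0.1244, 0.2095]
ee_rot: [3.139, -0.0, -1.27]
force: [0.8, 0.5, 0.5]
opening: 0.0361
grip_force: 0.0
t 15.2 pos [0.5706 0.1244 0.2095] rpy [ 3.139 -0.    -1.27 ] open 0.0361
shift units [0.02 0.05 3.58]
turn units [ 0.02 -0.    0.02]
```

```bash
python3 -m jog '[{"linear":[0.02,0.05,0.4],"turn":[0,0,0],"fingers":36},{"linear":[0,0,0.8],"turn":[0,0,0],"fingers":36},{"linear":[0,0,0.8],"turn":[0,0,0],"fingers":36},{"linear":[0,0,0.7],"turn":[0,0,0],"fingers":36},{"linear":[0,0,0.4],"turn":[0,0,0],"fingers":36},{"linear":[0,0,0.3],"turn":[0,0,0],"fingers":36},{"linear":[0,0,0],"turn":[0,0,0],"fingers":36},{"linear":[0,0,0],"turn":[0,0,0],"fingers":36}]'
```

```text
t: 16.0
position: [0.5707, 0.1229, 0.1092]
ee_rot: [-3.141, -0.0, -1.273]
force: [0.2, 0.2, 0.5]
opening: 0.0354
grip_force: 0.0
```

```bash
python3 -m jog '[{"linear":[0,0,0.2],"turn":[0,0,0],"fingers":36},{"linear":[0,0,0],"turn":[0,0,0],"fingers":20},{"linear":[0,0,0],"turn":[0,0,0],"fingers":12},{"linear":[0,0,0],"turn":[0,0,0],"fingers":0},{"linear":[0,0,0],"turn":[0,0,0],"fingers":0},{"linear":[0,0,0],"turn":[0,0,0],"fingers":0},{"linear":[0,0,0],"turn":[0,0,0],"fingers":0}]' 25
```

```text
t: 16.7
position: [0.5702, 0.1228, 0.1029]
ee_rot: [-3.142, -0.0, -1.272]
force: [-1.5, -0.2, 2.3]
opening: 0.0098
grip_force: 25.0
```

```bash
python3 -m jog '[{"linear":[0,0,-0.2],"turn":[0,0,0],"fingers":0},{"linear":[0,0,-0.5],"turn":[0,0,0],"fingers":0},{"linear":[0,0,-0.8],"turn":[0,0,0],"fingers":0},{"linear":[0,0,-0.9],"turn":[0,0,0],"fingers":0},{"linear":[0,0,-0.9],"turn":[0,0,0],"fingers":0},{"linear":[0,0,-0.8],"turn":[0,0,0],"fingers":0},{"linear":[0,0,-0.3],"turn":[0,0,0],"fingers":0},{"linear":[0,0,0],"turn":[0,0,0],"fingers":0}]'
python3 - <<'E'
from h import *
need(dr([0,55,120]),DD)
p,d=arm.snapshot("top");P=cloud("top",d);q=(R.from_euler('z',-DY).apply(P.reshape(-1,3)-dr([0,0,0]))*1000).reshape(480,640,3)
for lo,hi in((18,28),(30,60)):
    m=(abs(q[...,0])<90)&(abs(q[...,1])<150)&(q[...,2]>lo)&(q[...,2]<hi);print(m.sum(),np.percentile(q[m],[2,50,98],axis=0).round(1))
x=cv2.resize(p[170:345,215:545],None,fx=2.4,fy=2.4,interpolation=2);cv2.imwrite("pics/e.png",x[...,::-1])
E
```

```text
t: 17.5
position: [0.5708, 0.1231, 0.2359]
ee_rot: [-3.139, 0.001, -1.272]
force: [1.2, 0.6, -2.0]
opening: 0.0094
grip_force: 25.0
t 17.5 pos [0.5708 0.1231 0.2359] rpy [-3.139e+00  1.000e-03 -1.272e+00] open 0.0094
shift units [9.35 7.51 3.84]
turn units [-0.02  0.01  2.57]
1336 [[ -53.8 -103.4   18.2]
 [  -4.   -63.6   21.4]
 [  46.7   -8.9   25.2]]
109 [[ 11.4 -79.3  33.5]
 [ 40.7 -64.1  39.2]
 [ 47.6 -50.4  42.6]]
```

View pics/e.png

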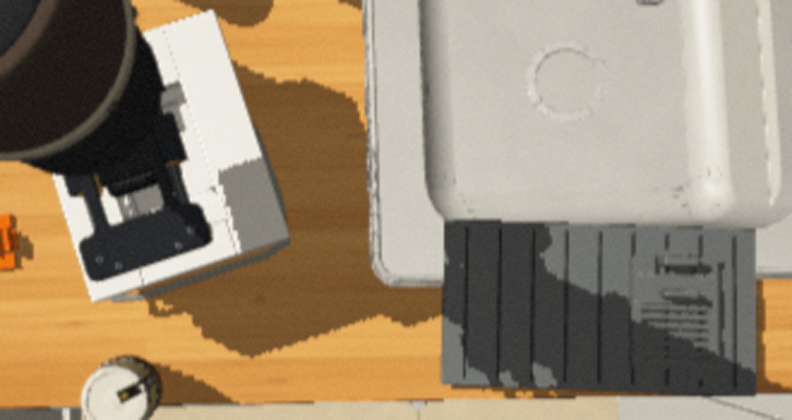

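The cover lies flat at (680,300) on the drainer's right side, rib and tab up. Carrying the cartridge to the left half, around (520,300).

```bash
python3 -m jog '[{"linear":[0.4,0.33,0],"turn":[0,0,0],"fingers":0},{"linear":[0.75,0.6,0],"turn":[0,0,0],"fingers":0},{"linear":[0.82,0.66,0],"turn":[0,0,0],"fingers":0},{"linear":[0.82,0.66,0],"turn":[0,0,0],"fingers":0},{"linear":[0.82,0.66,0],"turn":[0,0,0],"fingers":0},{"linear":[0.82,0.66,0],"turn":[0,0,0],"fingers":0},{"linear":[0.82,0.66,0],"turn":[0,0,0],"fingers":0},{"linear":[0.82,0.66,0],"turn":[0,0,0],"fingers":0},{"linear":[0.82,0.66,0],"turn":[0,0,0],"fingers":0},{"linear":[0.82,0.66,0],"turn":[0,0,0],"fingers":0},{"linear":[0.82,0.66,0],"turn":[0,0,0],"fingers":0},{"linear":[0.64,0.48,0.4],"turn":[0,0,0],"fingers":0},{"linear":[0,0,0.7],"turn":[0,0,0.6],"fingers":0},{"linear":[0,0,0.8],"turn":[0,0,0.9],"fingers":0},{"linear":[0,0,0.8],"turn":[0,0,0.9],"fingers":0},{"linear":[0,0,0.8],"turn":[0,0,0.17],"fingers":0},{"linear":[0,0,0],"turn":[0,0,0],"fingers":0},{"linear":[0,0,0],"turn":[0,0,0],"fingers":0}]'
python3 - <<'E'
from h import *
need(dr([0,55,43]),DD)
E
```

```text
t: 19.35
position: [0.4395, -0.2053, 0.1292]
ee_rot: [3.139, -0.0, -1.63]
force: [-0.0, 0.1, 0.0]
opening: 0.0096
grip_force: 25.0
t 19.4 pos [ 0.4395 -0.2053  0.1292] rpy [ 3.139 -0.    -1.63 ] open 0.0096
shift units [0.19 0.02 2.87]
turn units [ 0.02 -0.    0.  ]
```

```bash
python3 -m jog '[{"linear":[0.15,0,0.4],"turn":[0,0,0],"fingers":0},{"linear":[0,0,0.7],"turn":[0,0,0],"fingers":0},{"linear":[0,0,0.7],"turn":[0,0,0],"fingers":0},{"linear":[0,0,0.5],"turn":[0,0,0],"fingers":0},{"linear":[0,0,0.3],"turn":[0,0,0],"fingers":0},{"linear":[0,0,0.1],"turn":[0,0,0],"fingers":0},{"linear":[0,0,0],"turn":[0,0,0],"fingers":0},{"linear":[0,0,0],"turn":[0,0,0],"fingers":0}]'
```

```text
t: 20.15
position: [0.4407, -0.2096, 0.0494]
ee_rot: [-3.14, -0.0, -1.631]
force: [0.7, -0.3, -0.4]
opening: 0.0095
grip_force: 25.0
```

```bash
python3 -m jog '[{"linear":[0,0,0.1],"turn":[0,0,0],"fingers":0},{"linear":[0,0,0.08],"turn":[0,0,0],"fingers":0},{"linear":[0,0,0.05],"turn":[0,0,0],"fingers":0},{"linear":[0,0,0],"turn":[0,0,0],"fingers":0},{"linear":[0,0,0],"turn":[0,0,0],"fingers":0}]'
```

```text
t: 20.65
position: [0.4401, -0.2095, 0.0418]
ee_rot: [3.142, -0.0, -1.631]
force: [-0.6, 0.3, -1.4]
opening: 0.0094
grip_force: 25.0
```

```bash
python3 -m jog '[{"linear":[0,0,0.04],"turn":[0,0,0],"fingers":0},{"linear":[0,0,0.02],"turn":[0,0,0],"fingers":0},{"linear":[0,0,0],"turn":[0,0,0],"fingers":0}]'
```

```text
t: 20.95
position: [0.4403, -0.2095, 0.0408]
ee_rot: [-3.141, -0.0, -1.631]
force: [-4.0, 1.5, 10.4]
opening: 0.0097
grip_force: 25.0
```

Contact. Releasing, retreating up and leftwards to clear the view.

```bash
python3 -m jog '[{"linear":[0,0,-0.03],"turn":[0,0,0],"fingers":12},{"linear":[0,0,0],"turn":[0,0,0],"fingers":24},{"linear":[0,0,0],"turn":[0,0,0],"fingers":36},{"linear":[0,0,0],"turn":[0,0,0],"fingers":36},{"linear":[0,0,-0.3],"turn":[0,0,0],"fingers":36},{"linear":[0,0,-0.8],"turn":[0,0,0],"fingers":36},{"linear":[0,0,-1],"turn":[0,0,0],"fingers":36},{"linear":[0,0,-1],"turn":[0,0,0],"fingers":36},{"linear":[0,0,-1],"turn":[0,0,0],"fingers":36},{"linear":[0,0,-1],"turn":[0,0,0],"fingers":36},{"linear":[0,0,-1],"turn":[0,0,0],"fingers":36},{"linear":[-0.6,0,0],"turn":[0,0,0],"fingers":36},{"linear":[-0.9,0,0],"turn":[0,0,0],"fingers":36},{"linear":[-0.9,0,0],"turn":[0,0,0],"fingers":36},{"linear":[-0.9,0,0],"turn":[0,0,0],"fingers":36},{"linear":[-0.9,0,0],"turn":[0,0,0],"fingers":36},{"linear":[-0.9,0,0],"turn":[0,0,0],"fingers":36},{"linear":[-0.9,0,0],"turn":[0,0,0],"fingers":36},{"linear":[-0.9,0,0],"turn":[0,0,0],"fingers":36},{"linear":[0,0,0],"turn":[0,0,0],"fingers":36}]'
python3 - <<'E'
from h import *
p,d=arm.snapshot("top");P=cloud("top",d);q=(R.from_euler('z',-DY).apply(P.reshape(-1,3)-dr([0,0,0]))*1000).reshape(480,640,3)
m=(abs(q[...,0])<90)&(abs(q[...,1]-70)<70)&(q[...,2]>27)&(q[...,2]<60);print(m.sum(),np.percentile(q[m],[2,50,98],axis=0).round(1))
cv2.imwrite("pics/f.png",p[...,::-1])
E
```

```text
t: 22.95
position: [0.4528, -0.0008, 0.2246]
ee_rot: [-3.141, 0.001, -1.629]
force: [0.4, -0.2, -0.3]
opening: 0.0356
grip_force: 0.0
904 [[-32.1  33.8  31.1]
 [  3.5  60.7  36. ]
 [ 38.7  85.3  50.6]]
```

View pics/f.png

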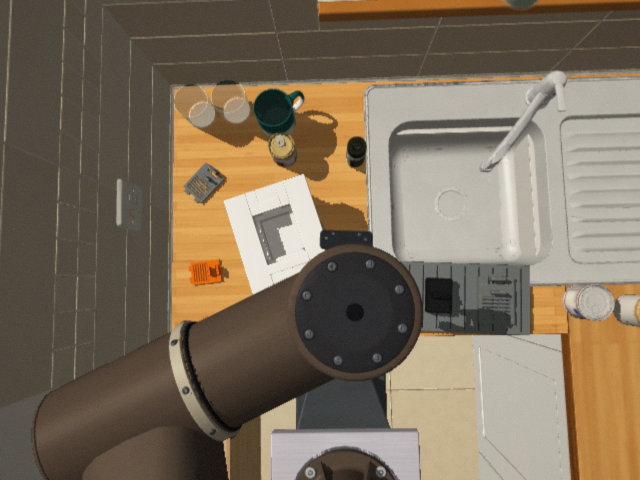

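Cartridge at (438,295) lies flat, with its block top at 36 mm. The cover is beside it at (500,298). The tin (282,150) and spice jar (356,150) stand where they were. The jar is hidden under the arm, and the gripper's path stayed clear of it.

```bash
python3 -c "
from rig import arm
print(arm.hand_in())"
```

```text
the job is handed in; nothing more can be done
None
```

I handed the job in at about 23 s: the cover and the cartridge lie flat, right way up, side by side on the drainer board; tin and spice jar unmoved, jar hidden by the arm in the last picture but in place before that.

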